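# Weigh the loaded vial basket on the hanging scale

### The arm

A 6-joint arm with a two-finger parallel gripper is mounted at the origin on a cart in front of the work surface, level with it; the furniture and walls round the work are solid. World frame = base frame: x ahead of the robot, y to its left, z up, the work surface at z = 0. Lengths are in m, angles in rad, forces in N, time in s.
With the tool pointing down it reaches from about 0.4 to 0.825 m from the base axis. Payload 7 kg.
Tool frame: the origin (TCP) lies on the centre line of the jaws, within the pads' length; the fingertips stand 14 mm ahead of it and the grasp point (between the pads) lies 5 mm behind it; z points along the fingers, y is the line along which they close (so a half turn about z gives the same grasp; the last joint's range is limited). The gripper opens to 88 mm and grips with 3 to 60 N. Pads are 19 mm wide; open, the fingers measure 130 mm over their backs; the gripper's body (78 mm by 193 mm) begins 47 mm behind the grasp point.
Start: joints at [-0.912, 0.359, 0.012, 0, -1.224, -0.288], TCP at [0.245, -0.629, 0.241] pointing down, gripper open.
Joint ranges: [-3.07, 3.07], [-1.43, 2.12], [-1.02, 1.25], [-3.03, 1.67], [-3.05, -0], [-3.03, 3.03]. Speed limits (rad/s): [2.39, 2.39, 3.01, 3.14, 3.14, 3.14].

### API

Orientations are given as a unit quaternion [x, y, z, w].
In Python, from workcell import * gives the robot as it stands.
- The arm moves only by the shell command python3 -m inch 'ROWS' [OPENING] [FORCE]. ROWS is JSON, one flat list of numbers, 6 for each row, row after row: the shift along the tool's x, y, z in cm, then the turn, a rotation vector about the tool's x, y, z in rad. In form: [tx, ty, tz, ax, ay, az, tx, ty, tz, ax, ay, az, ...]. A call has 1 to 10 rows; each row is the pose to reach, as a shift and turn from the pose commanded when the call began, along the tool's axes at that moment; what a row does not reach only later rows make up. A row lasts 1/8 s, in which the tool goes at most 62.5 mm and 10.7 degrees, less where a joint would pass 70% of its speed; a pose out of reach is approached as far as the arm can. A call with a gripper value outside its range is refused whole. OPENING is the finger opening in cm, from 0 to 8.76, set as the call begins (- or left out, the last holds). The fingers move at their own pace and stop on an object; FORCE is the grip in N (left out, the last holds). Time passes only in rows, so rows that repeat a pose let the fingers close. It gives the time, the measured TCP pose, the force, the opening and the grip force at its end, in the units of the state.
- read_state(): the state, without advancing time (a new reading comes with each control period).
- snapshot(name): name is "scene" or "top" or "wrist"; returns the picture (480x640x3 uint8, blue, green, red); there is no depth.
- camera_params(name): a dict with "fx", "fy", "cx", "cy" (pixels), "R" (3x3) and "t" (3): a world point X has camera coordinates R X + t; the wrist camera has in their place "hand_eye" (4x4, takes a point from camera to tool coordinates, whose origin is the TCP and whose axes are the flange's). Camera axes: x right, y down, z forward; pixel columns grow to the right and rows downward; lengths in m; the calibration is good to about 2 mm. A picture is of the moment at which its call begins: read the wrist's pose just before it. camera_params takes no time and is no camera call.
- finish_job(): hands the job in; it is judged then, once.
The state is a dict: "time_s": time; "joint_positions": joint angles; "qvel": joint speeds; "tau": joint torques, N m; "tool_pos": TCP position; "orientation": TCP orientation; "force": force on the tool from outside, world axes, zero at the start; "torque": the same for the moment, N m; "width": finger opening in m; "grasp_force": force on a finger pad.
Only numpy, scipy, OpenCV 4.12 (cv2) and the standard library are available. Lean on these libraries where they do the work, as an engineer would, in place of code of your own. Each camera call takes 0.05 s, during which the arm holds its last target. There are 200 camera calls.

### The job

Weigh the loaded wire basket (the one with the capped vials in it): hang it by its stirrup handle on the hook of the dial scale, pressed in past the sprung safety latch so that the latch has closed again over the handle and the basket hangs still and free. Go gently: the scale is good for about 1.3 kg (13 N) of pull, so do not overload it by pressing hard or dropping the basket in; the empty basket, the tube rack and the glass bottle on the bench are to stay where they stand.

Things in the scene. Friction and masses are not known exactly. Their poses are not given: they have to be found in the camera images.
- loaded_basket: Basket to weigh: open steel-wire basket 80 (x) x 110 (y) x 40 mm high with ten capped vials fixed in it, 0.25 to 0.34 kg. Origin: centre of its underside, z up. A central 8 mm stem carries a hand grip and above that a stirrup handle, a closed loop in the basket's y-z plane (x = 0). It may as well be hung turned by half a turn.
- basket_grip (a point): Middle of the loaded basket's flat black hand grip, 83 mm above its underside: 24 mm along x, 14 mm along y, 46 mm high; pinch it along y. The handle stands over it up to 205 mm, so a tool straight above strikes the handle: tilt the tool 35 to 45 degrees in the basket's x-z plane.
- handle_bar (a point): Centre of the top bar of the loaded basket's stirrup handle, 202 mm above its underside. The bar lies along the basket's y, 6 mm round rod, straight for 34 mm. Inside the loop: 46 mm wide (y), 84 mm high, from 115 to 199 mm above the underside. This bar goes into the hook.
- empty_basket: The same kind of basket with nothing in it, 0.2 kg, 80 x 110 mm, 205 mm high with the handle; origin centre of its underside. To be left alone.
- stand: Gallows stand of the scale, fixed. Origin on the bench plumb under the hook's bowl; x points from the hook back to the post, so the hook opens to -x. Base 205 x 130 x 12 mm, x from -50 to 155 mm; post at x = 115 mm, 585 mm high. The round dial (92 mm across, 42 thick along x) hangs plumb above the origin, underside 355 mm up or more, so the tool must come in from -x, tilted 30 to 50 degrees.
- hook_mean (a point): Mean place of the inner bottom of the hook's bowl, fixed to the stand 265 mm above the bench, axes as the stand. Crosshead, dial and hook are clamped anew each time, up to 15 mm higher or lower than this; that is NOT measured: see it or feel for it. Hook: J of 7 mm round steel in the stand's x-z plane, bowl 28 mm wide inside (x -14 to 14), see hook_point.
- hook_point (a point): Mean place of the top of the hook's point (same unmeasured +-15 mm in height): at x = -18 mm, 27 mm above the bowl's inner bottom; the bar must pass over it, then down at x = -10 to 0. The shank at x = +18 rises to 70 mm above the bowl's bottom, then bends back to x = 0 at 80 to 96 mm.
- latch (a joint): Sprung latch closing the hook's mouth: plate 35 x 10 mm, pivoted on the shank 46 mm above the bowl's bottom, sloping down to the inside of the hook's point. rad: 0 closed, 0.95 fully in. Pressing the bar down through it takes about 5 to 8 N, more than the basket's own weight, which just rests on it; it swings in 0.3 to 0.6 rad and snaps shut over the bar 15 to 22 mm above the bowl's bottom.
- scale_hook (a joint): How far the hook is drawn down, m: 0 unloaded, range 0 to 0.006; spring 3000 N/m after about 0.7 N preload, so the basket alone draws it under 1 mm; the dial's pointer turns with it (0.8 rad per mm). Must not go beyond 0.004 (about 13 N): pressing on by 4 mm once the bar has met the bowl, overloads it, and so may dropping the basket in.
- tubes: Orange rack of sample tubes standing on the bench behind the stand, 66 x 185 x 112 mm; origin centre of its underside. To be left alone.
- glass_bottle: Open clear glass bottle standing on the bench at the right, 74 mm across, 130 mm high; origin centre of its underside. To be left alone.

How it is judged:
By the outcome, as a careful person would: the job done as asked, in the order asked, and still so for the second after the job is handed in, with the robot touching nothing.
It also fails if it takes over 67 s, if anything falls off the work surface, if the arm or the gripper's body presses on something with over 40 N, if the wrist force passes 120 N, or if a joint passes its speed limit or range.

## Working session

There is one attempt and no reset: what is moved stays moved. The work goes in short steps, Python scripts to look and compute and a shell command to move; the robot and the scene stay as the last step left them, time stands still between calls to the robot, and variables do not carry over. Pictures are saved under pics/ and viewed, at most 10 in all, crops included, and the job is handed in when it is done.

```bash
ls; mkdir -p pics; python3 - <<'E'
from workcell import *
import cv2
for n in("scene","top"):
    cv2.imwrite(f"pics/{n}0.png",snapshot(n)); 
    c=camera_params(n); print(n,c)
print(camera_params("wrist")); print(read_state())
E
```

```text
pics
scene {'fx': 560.1565602919882, 'fy': 560.1565602919882, 'cx': 314.4365885341621, 'cy': 234.283550413089, 'R': array([[ 0.50086819, -0.86525205,  0.02167809],
       [-0.57631379, -0.3520878 , -0.73749346],
       [ 0.64575032,  0.35689363, -0.67500627]]), 't': array([-0.37976764,  0.45558807,  1.51863463])}
top {'fx': 512.5934467870766, 'fy': 512.5934467870766, 'cx': 316.11090687044305, 'cy': 237.6038611836308, 'R': array([[-0.02433137, -0.99968506,  0.006146  ],
       [-0.93125866,  0.0204294 , -0.36378558],
       [ 0.36354545, -0.01457492, -0.93146244]]), 't': array([-0.07970663,  0.62836654,  1.45970166])}
{'fx': 351.9174303083354, 'fy': 351.9174303083354, 'cx': 317.61763824377914, 'cy': 240.16422197969766, 'hand_eye': array([[ 6.70451589e-04, -9.53663310e-01, -3.00875125e-01,
         8.24354059e-02],
       [ 9.99999489e-01,  8.67103747e-04, -5.20062214e-04,
        -7.56492714e-04],
       [ 7.56854201e-04, -3.00874623e-01,  9.53663404e-01,
        -1.44854329e-01],
       [ 0.00000000e+00,  0.00000000e+00,  0.00000000e+00,
         1.00000000e+00]])}
{'time_s': 0.1, 'joint_positions': array([-9.11887297e-01,  3.59280106e-01,  1.11680625e-02, -3.36746364e-04,
       -1.22413623e+00, -2.88105131e-01]), 'qvel': array([ 0.0001949 , -0.00183315,  0.00157533,  0.00196192,  0.00017343,
        0.00049183]), 'tau': array([-8.31576199e-04, -5.84162486e+01,  2.93752795e+01,  7.01555282e+00,
        1.01369881e-02, -4.82699227e-05]), 'tool_pos': array([ 0.24442716, -0.62873127,  0.23974169]), 'orientation': array([-1.84285219e-01,  9.82872528e-01,  7.18293301e-04, -1.90155554e-04]), 'force': array([-0.32262394, -0.16385477, -0.91371392]), 'torque': array([-0.00059946, -0.00876278,  0.07570728]), 'grasp_force': 0.0, 'width': 0.08751631639505204}
```

View pics/scene0.png

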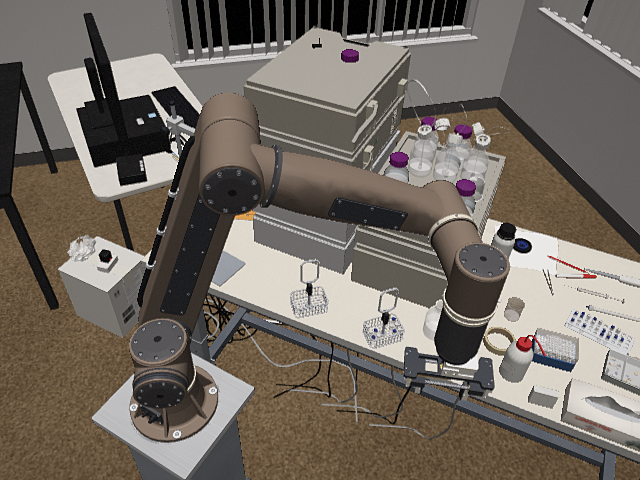

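View pics/top0.png

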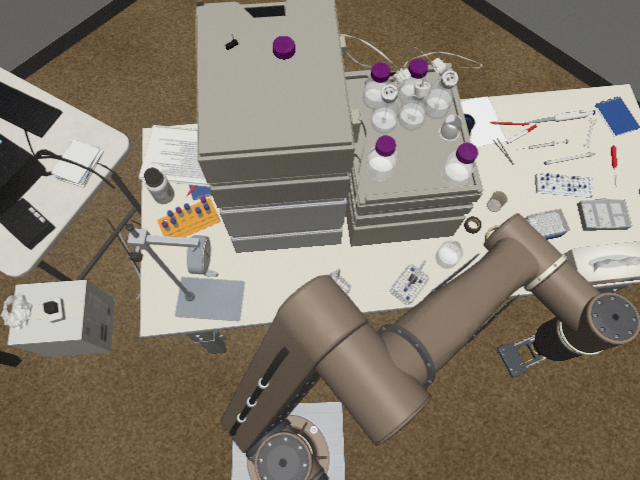

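The scene picture shows the loaded basket at about (383,330) and the empty one at (309,300). In the top picture the loaded basket is at (410,283) and the stand base at (210,298). I'll enlarge these areas.

```bash
cat > m.py <<'E'
import cv2,numpy as np
def crop(im,x,y,w,h,W,H):
    o=cv2.resize(im[y:y+h,x:x+w],(W,H),interpolation=cv2.INTER_CUBIC)
    for i in range(0,w,10):
        if (x+i)%20==0: cv2.putText(o,str(x+i),(i*W//w,8),0,.3,(0,0,255));cv2.line(o,(i*W//w,10),(i*W//w,14),(0,0,255))
    for i in range(0,h,10):
        if (y+i)%20==0: cv2.putText(o,str(y+i),(0,i*H//h+3),0,.3,(0,0,255));cv2.line(o,(20,i*H//h),(24,i*H//h),(0,0,255))
    return o
E
python3 - <<'E'
import cv2,numpy as np
from m import crop
s=cv2.imread("pics/scene0.png");t=cv2.imread("pics/top0.png")
a=np.vstack([crop(s,350,280,80,60,400,300),crop(t,370,250,80,60,400,300)])
b=crop(t,120,200,140,210,400,600)
cv2.imwrite("pics/c1.png",np.hstack([a,b]))
E
```

```text
(no output)
```

View pics/c1.png

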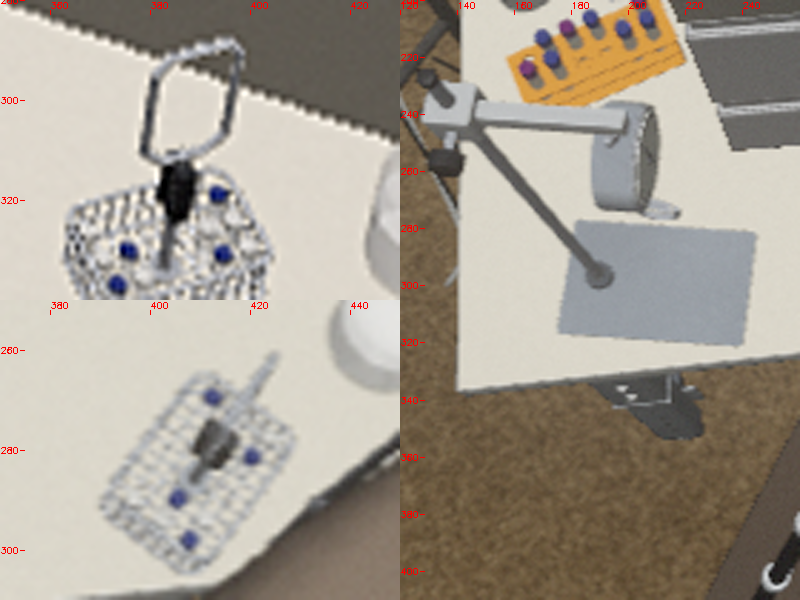

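The crops give the base corners in the top picture: (183,276), (245,281), (240,321) and (175,316), with the post foot at (190,297). The loaded basket's rim corners in the top picture are (390,290), (411,264.5), (429,277.5) and (409,305). Its handle top in the scene picture runs from about (382,294) to (397,288).

```bash
cat >> m.py <<'E'
from workcell import *
from scipy.spatial.transform import Rotation as Ro
from scipy.optimize import least_squares
def proj(n,X):
    c=camera_params(n);p=np.asarray(X)@c["R"].T+c["t"]
    return np.c_[c["fx"]*p[:,0]/p[:,2]+c["cx"],c["fy"]*p[:,1]/p[:,2]+c["cy"]]
def body(q,P): 
    c,s=np.cos(q[2]),np.sin(q[2]);P=np.asarray(P,float)
    return np.c_[q[0]+c*P[:,0]-s*P[:,1],q[1]+s*P[:,0]+c*P[:,1],P[:,2]]
def fit(obs,q0):
    f=lambda q:np.concatenate([(proj(n,body(q,P))-uv).ravel() for n,P,uv in obs])
    r=least_squares(f,q0,loss="soft_l1");return r.x,f(r.x).reshape(-1,2).round(1)
E
python3 - <<'E'
from m import *
np.set_printoptions(precision=4,suppress=True)
b=[[-.05,-.065,.012],[-.05,.065,.012],[.155,.065,.012],[.155,-.065,.012],[.115,0,.012]]
# stand x = world +y; stand y = world -x : (-.05,-.065)-> far right
print(fit([("top",b,np.array([[244.6,281.2],[239.7,321.1],[175.3,316.2],[183,276.3],[190,297]]))],[.55,.2,1.57]))
r=[[-.04,-.055,.04],[-.04,.055,.04],[.04,.055,.04],[.04,-.055,.04]]
h=[[0,0,.202]]
# basket x at ~51deg
q=fit([("top",r,np.array([[409,305],[390,290],[411,264.5],[429,277.5]])[[0,0,0,0]] if 0 else np.array([[390,290],[390,290],[411,264.5],[429,277.5]]))],[.5,-.2,.9]) if 0 else None
for yaw in(.9,-2.2):
  for uv in([[409,305],[429,277.5],[411,264.5],[390,290]],):
    for k in range(4):
      x,res=fit([("top",r,np.roll(np.array(uv),k,0)),("scene",h,[[389.5,290.5]]),("scene",[[0,0,.083]],[[385.3,318]]),("top",[[0,0,.106]],[[414,275]])],[.5,-.2,yaw]);print(k,x,np.abs(res).mean(),res.tolist() if np.abs(res).mean()<3 else"")
E
```

```text
(array([0.4642, 0.1901, 1.4694]), array([[ 0.7, -0.1],
       [ 0.3,  0.2],
       [-0.8, -0. ],
       [-1.3, -0.1],
       [ 0.7, -0.1]]))
0 [ 0.4972 -0.3875  2.7887] 7.614285714285715 
1 [ 0.4961 -0.3882  0.738 ] 7.735714285714287 
2 [ 0.4963 -0.3878  2.09  ] 6.507142857142858 
3 [ 0.4972 -0.3871  0.907 ] 6.3928571428571415 
0 [ 0.4963 -0.3878 -1.0516] 6.507142857142858 
1 [ 0.4972 -0.3871 -2.2346] 6.3928571428571415 
2 [ 0.4972 -0.3875 -0.3529] 7.614285714285715 
3 [ 0.4961 -0.3882 -2.4036] 7.735714285714287
```

```bash
python3 - <<'E'
from m import *
np.set_printoptions(precision=4,suppress=True)
r=np.array([[-.04,-.055,.04],[-.04,.055,.04],[.04,.055,.04],[.04,-.055,.04]])
uv=[[429,277.5],[409,305],[390,290],[411,264.5]]
for z in(.04,0):
  r[:,2]=z
  x,res=fit([("top",r,np.array(uv)),("scene",[[0,0,.202]],[[389.5,290.5]]),("scene",[[0,0,.083]],[[385.3,318]]),("top",[[0,0,.106]],[[414,275]])],[.5,-.38,.9]);print(x,res.tolist())
  print(proj("top",body(x,[[0,0,.06],[0,0,.106],[0,0,.2]])).round(1).tolist(),proj("scene",body(x,[[0,.017,.202],[0,-.017,.202]])).round(1).tolist())
s=read_state();print(Ro.from_quat(s["orientation"]).as_matrix())
E
```

```text
[ 0.4961 -0.3875  0.8654] [[1.8, 0.6], [1.7, -0.3], [-0.2, -1.2], [-0.9, -1.6], [-0.5, 0.1], [-0.8, -0.3], [0.3, 2.3]]
[[411.5, 281.7], [414.3, 277.3], [420.4, 267.7]] [[383.5, 292.0], [394.6, 289.1]]
[ 0.5028 -0.3905  0.8598] [[-0.1, 2.3], [0.1, 0.6], [-1.3, 0.1], [-2.2, 0.3], [1.5, -1.1], [1.1, -1.4], [1.1, 0.2]]
[[412.3, 279.6], [415.1, 275.2], [421.2, 265.4]] [[385.5, 290.8], [396.5, 288.0]]
[[-0.9321 -0.3623 -0.0006]
 [-0.3623  0.9321  0.0013]
 [ 0.0001  0.0015 -1.    ]]
```

```bash
python3 - <<'E'
from m import *
s=cv2.imread("pics/scene0.png");t=cv2.imread("pics/top0.png")
cv2.imwrite("pics/c2.png",np.hstack([crop(s,400,280,60,90,400,600),crop(t,415,220,60,90,400,600)]))
for P in([.6,-.47,0],[.6,-.47,.13]):print(proj("top",[P]),proj("scene",[P]))
E
```

```text
[[430.37758343 255.86281987]] [[419.94352503 322.9889056 ]]
[[439.48874833 241.7730215 ]] [[426.50899518 295.16827466]]
```

View pics/c2.png

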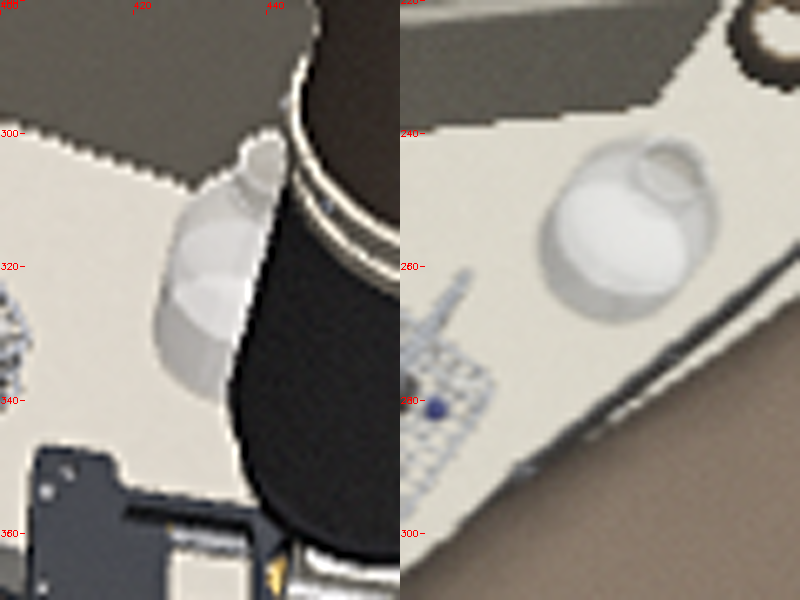

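Bottle mouth in the top picture is at (456,245), which puts the bottle at about (0.588,-0.519). The gripper body clears it by about 2 cm at the grasp. I'll use a 45° tilt and a grasp about 5 mm short, so the gripper body stays clear of the handle.

```bash
cat >> m.py <<'E'
np.set_printoptions(precision=3,suppress=True)
def tilt(yaw,th):
    u=np.array([np.cos(yaw),np.sin(yaw),0]);z=u*np.sin(th)+[0,0,-np.cos(th)]
    y=np.array([-u[1],u[0],0]);return Ro.from_matrix(np.c_[np.cross(y,z),y,z])
def rel(p,Rt,p0=None,R0=None):
    s=read_state();p0=s["tool_pos"] if p0 is None else p0;R0=Ro.from_quat(s["orientation"]) if R0 is None else R0
    return np.r_[R0.inv().apply(np.asarray(p)-p0)*100,(R0.inv()*Rt).as_rotvec()]
E
python3 - <<'E'
from m import *
g=np.array([.499,-.389,.083]);T=tilt(.863,np.radians(45));z=T.apply([0,0,1])
p=g-z*.12
v=rel(p,T);print(p,v,np.linalg.norm(v[3:]));
for f in(.25,.5,.75):print(v*f)
E
```

```text
[ 0.444 -0.453  0.168] [-24.936   9.101   7.2    -0.192  -0.769  -0.467] 0.9198800279466388
[-6.234  2.275  1.8   -0.048 -0.192 -0.117]
[-12.468   4.551   3.6    -0.096  -0.384  -0.234]
[-18.702   6.826   5.4    -0.144  -0.577  -0.35 ]
```

```bash
python3 -m inch '[-4.2,1.5,1.2,-0.032,-0.128,-0.078, -8.3,3.0,2.4,-0.064,-0.256,-0.156, -12.5,4.6,3.6,-0.096,-0.384,-0.234, -16.6,6.1,4.8,-0.128,-0.513,-0.311, -20.8,7.6,6.0,-0.160,-0.641,-0.389, -24.9,9.1,7.2,-0.192,-0.769,-0.467, -24.9,9.1,7.2,-0.192,-0.769,-0.467, -24.9,9.1,7.2,-0.192,-0.769,-0.467]' 5.5 25
python3 - <<'E'
from m import *
g=np.array([.499,-.389,.083]);T=tilt(.863,np.radians(45));z=T.apply([0,0,1])
s=read_state();print(s["joint_positions"],rel(g-z*.12,T),s["time_s"])
np.savez("w1.npz",p=s["tool_pos"],q=s["orientation"])
w=snapshot("wrist");sc=snapshot("scene");tp=snapshot("top");cv2.imwrite("pics/w1.png",w);cv2.imwrite("pics/s1.png",sc);cv2.imwrite("pics/t1.png",tp)
cv2.imwrite("pics/c3.png",np.hstack([cv2.resize(w,(400,300)),cv2.resize(sc,(400,300))]))
E
```

```text
time_s: 1.1
tool_pos: [0.4433, -0.4546, 0.1682]
orientation: [-0.386, 0.84, 0.159, 0.347]
force: [0.4, -0.4, 0.9]
width: 0.0548
grasp_force: 0.0
[-0.97   0.536  0.166 -0.754 -1.484  0.442] [-0.067  0.031  0.111 -0.001 -0.002 -0.   ] 1.1
```

View pics/c3.png

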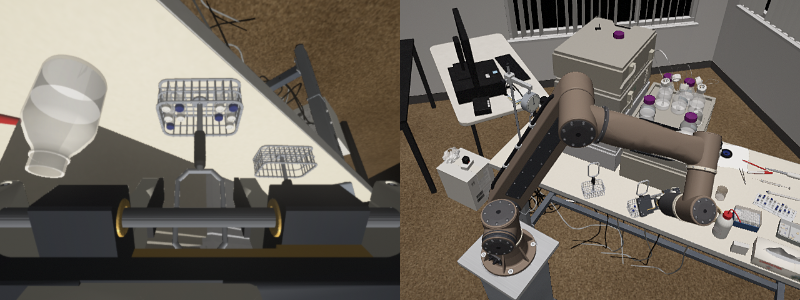

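The wrist view shows the grip centred at about (318,224), with the handle running between the fingers and the bottle clear on the left. The scene view now shows the dial near (207,155). I'll check both close up.

```bash
python3 - <<'E'
from m import *
w=cv2.imread("pics/w1.png");sc=cv2.imread("pics/s1.png");tp=cv2.imread("pics/t1.png")
def wproj(P,d):
    H=camera_params("wrist");R=Ro.from_quat(d["q"]);h=H["hand_eye"]
    t=R.inv().apply(np.asarray(P)-d["p"]);c=(t-h[:3,3])@h[:3,:3]
    return np.c_[H["fx"]*c[:,0]/c[:,2]+H["cx"],H["fy"]*c[:,1]/c[:,2]+H["cy"]]
d=np.load("w1.npz")
P=[[-.04,-.055,.04],[-.04,.055,.04],[.04,.055,.04],[.04,-.055,.04],[0,0,.06],[0,0,.106],[0,-.017,.202],[0,.017,.202]]
uv=wproj(body([.499,-.389,.863],P),d);print(uv.round(1))
for a in uv: cv2.circle(w,tuple(int(round(k)) for k in a),1,(0,0,255),-1)
a=crop(w,220,110,200,300,400,600)
hp=proj("scene",body([.4642,.1901,1.4694],[[0,0,.265],[-.018,0,.292],[0,0,.355]]));ht=proj("top",body([.4642,.1901,1.4694],[[0,0,.265],[-.018,0,.292],[0,0,.355]]));print(hp,ht)
b=np.vstack([crop(sc,180,120,80,60,400,300),crop(tp,180,230,80,60,400,300)])
cv2.imwrite("pics/c4.png",np.hstack([a,b]))
E
```

```text
[[245.1 163.1]
 [392.  163.2]
 [376.2 218.5]
 [260.5 218.4]
 [318.5 214.1]
 [318.5 265.5]
 [291.7 404.3]
 [345.2 404.3]]
[[214.042 209.906]
 [217.554 205.349]
 [211.001 186.426]] [[212.238 276.101]
 [217.137 273.612]
 [205.733 265.634]]
```

View pics/c4.png

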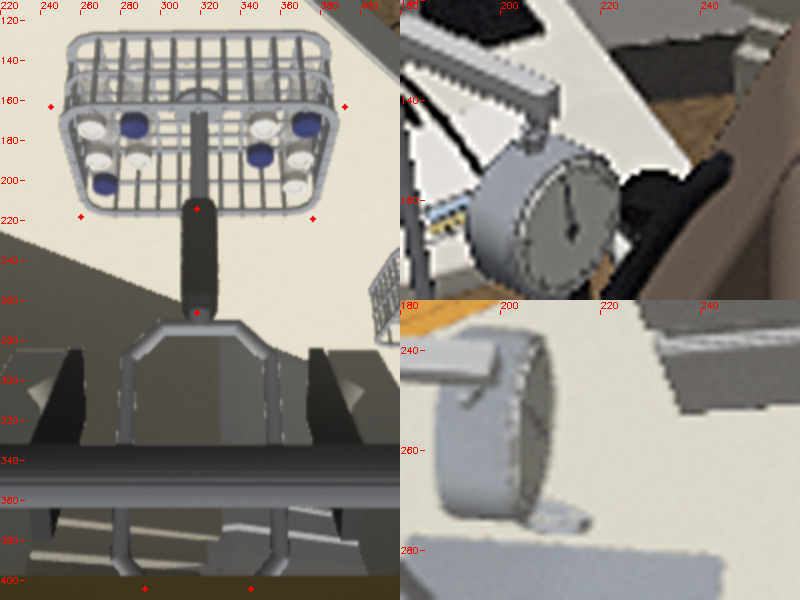

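The projected model points match the image to within about 2 mm: grip bottom (320,210), rim rows 162 and 217. The top crop shows the hook tip at about (217,274). Moving in to grasp.

```bash
python3 -m inch '[0,0,3,0,0,0, 0,0,6,0,0,0, 0,0,8.5,0,0,0, 0,0,10.5,0,0,0, 0,0,12,0,0,0, 0,0,12,0,0,0, 0,0,12,0,0,0]'; python3 -m inch '[0,0,0,0,0,0,0,0,0,0,0,0,0,0,0,0,0,0,0,0,0,0,0,0,0,0,0,0,0,0,0,0,0,0,0,0]' 0.8 30
```

```text
time_s: 2.12
tool_pos: [0.4988, -0.3904, 0.0842]
orientation: [-0.387, 0.839, 0.159, 0.348]
force: [-0.4, -0.3, -1.0]
width: 0.0551
grasp_force: 0.0
time_s: 2.88
tool_pos: [0.4987, -0.3895, 0.0837]
orientation: [-0.387, 0.839, 0.16, 0.348]
force: [-1.1, 0.9, 1.2]
width: 0.0143
grasp_force: 30.0
```

```bash
python3 -m inch '[-1,0,-1,0,0,0, -3.5,0,-3.5,0,0,0, -6.5,0,-6.5,0,0,0, -9.5,0,-9.5,0,0,0, -12.5,0,-12.5,0,0,0, -15,0,-15,0,0,0, -16.5,0,-16.5,0,0,0, -17,0,-17,0,0,0, -17,0,-17,0,0,0]'
python3 - <<'E'
from m import *
T=tilt(1.4694,np.radians(45))
for f in(1/3,2/3,1):
  s=read_state();p0=s["tool_pos"];R0=Ro.from_quat(s["orientation"])
  Rt=R0*Ro.from_rotvec((R0.inv()*T).as_rotvec()*f)
  p=p0+(np.array([.454,.06,.324])-p0)*f
  print(f,rel(p,Rt))
print(p0,s["joint_positions"],s["force"])
# empty basket
t=proj("top",[[.5,-.2,0],[.5,-.2,.2],[.55,-.2,.0]]);print(t,proj("scene",[[.5,-.2,0],[.5,-.2,.2],[.55,-.2,0]]))
E
```

```text
time_s: 4.0
tool_pos: [0.4986, -0.3892, 0.3234]
orientation: [-0.386, 0.839, 0.16, 0.348]
force: [-0.8, 0.2, -4.4]
width: 0.014
grasp_force: 30.0
0.3333333333333333 [-7.379 10.865  7.343 -0.143 -0.    -0.143]
0.6666666666666666 [-14.759  21.731  14.686  -0.286  -0.     -0.286]
1 [-22.138  32.596  22.029  -0.429  -0.     -0.429]
[ 0.499 -0.389  0.323] [-0.85   0.358  0.254 -0.776 -1.597  0.174] [-0.84   0.233 -4.377]
[[349.797 287.059]
 [354.533 267.8  ]
 [349.054 272.162]] [[328.271 309.551]
 [330.898 265.235]
 [335.806 299.247]]
```

```bash
python3 -m inch '[-1.1,1.6,1.1,-0.021,0,-0.021, -3.3,4.9,3.3,-0.064,0,-0.064, -5.5,8.1,5.5,-0.107,0,-0.107, -8.3,12.2,8.3,-0.161,0,-0.161, -11.1,16.3,11,-0.215,0,-0.215, -13.8,20.4,13.8,-0.268,0,-0.268, -16.6,24.4,16.5,-0.322,0,-0.322, -19.4,28.5,19.3,-0.375,0,-0.375, -21.3,31.3,21.2,-0.413,0,-0.413, -22.1,32.6,22.0,-0.429,0,-0.429]'
python3 -m inch '[0,0,0,0,0,0,0,0,0,0,0,0,0,0,0,0,0,0,0,0,0,0,0,0]'
python3 - <<'E'
from m import *
s=read_state();print(s["joint_positions"])
np.savez("w2.npz",p=s["tool_pos"],q=s["orientation"])
w=snapshot("wrist");sc=snapshot("scene");tp=snapshot("top");cv2.imwrite("pics/w2.png",w);cv2.imwrite("pics/s2.png",sc);cv2.imwrite("pics/t2.png",tp)
a=np.vstack([cv2.resize(w,(400,300)),crop(tp,180,220,120,90,400,300)])
b=np.vstack([crop(sc,170,90,160,120,400,300),crop(sc,180,160,80,60,400,300)])
cv2.imwrite("pics/c5.png",np.hstack([a,b]))
S=[.4642,.1901,1.4694]
print(proj("top",[s["tool_pos"]+[0,0,.118]]),proj("scene",[s["tool_pos"]+[0,0,.118]]))
E
```

```text
time_s: 5.25
tool_pos: [0.4524, 0.0619, 0.3235]
orientation: [-0.621, 0.684, 0.257, 0.283]
force: [0.7, -0.2, -3.4]
width: 0.0139
grasp_force: 30.0
time_s: 5.75
tool_pos: [0.4539, 0.0587, 0.3241]
orientation: [-0.619, 0.686, 0.256, 0.284]
force: [1.3, -0.4, -3.4]
width: 0.0139
grasp_force: 30.0
[-0.141  0.033 -0.15  -0.789 -1.468  0.157]
[[254.05  257.066]] [[243.739 178.525]]
```

View pics/c5.png

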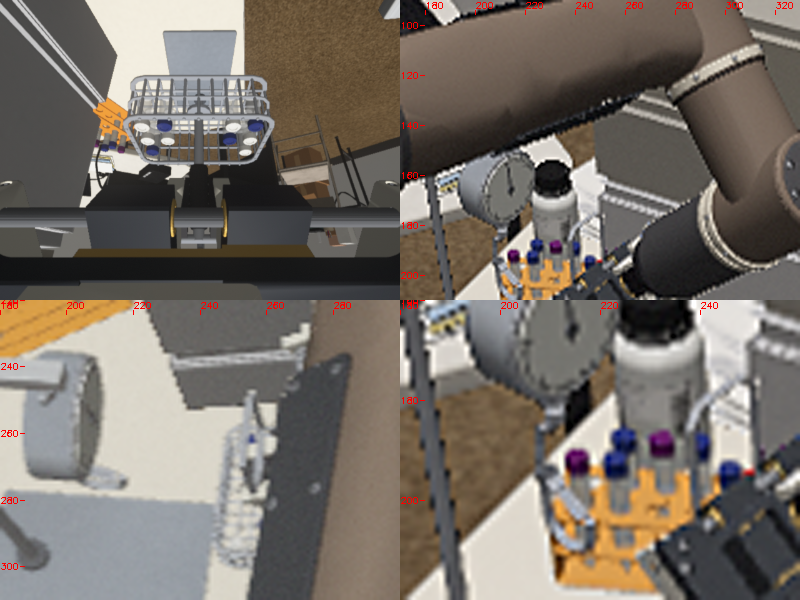

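The scene picture shows the hook with its bowl's lower edge at about (214.4,210) and its point at about (217.6,203). That is a few mm above the mean. I'll lower the basket in front of the hook, then measure more closely.

```bash
python3 - <<'E'
from m import *
T=tilt(1.4694,np.radians(45))
print(rel([.4545,.0587,.192],T)); print(rel([.458,.13,.192],T))
E
```

```text
[ 9.358 -0.062  9.335 -0.001 -0.001  0.   ]
[ 4.312  0.314 14.37  -0.001 -0.001  0.   ]
```

```bash
python3 -m inch '[1,0,1,0,0,0, 3,0,3,0,0,0, 5,0,5,0,0,0, 7,0,7,0,0,0, 8.6,0,8.6,0,0,0, 9.4,0,9.4,0,0,0, 8.4,0.1,10.4,0,0,0, 6.9,0.2,11.8,0,0,0, 5.2,0.3,13.5,0,0,0, 4.3,0.3,14.4,0,0,0]'
python3 -m inch '[0,0,0,0,0,0,0,0,0,0,0,0,0,0,0,0,0,0]'
python3 - <<'E'
from m import *
s=read_state();p=s["tool_pos"]
sc=snapshot("scene");tp=snapshot("top");cv2.imwrite("pics/s3.png",sc);cv2.imwrite("pics/t3.png",tp)
S=[.4642,.1901,1.4694]
a=np.linspace(0,np.pi,9)
H=np.r_[[[-.018,0,.027]],np.c_[-.0175*np.cos(a),0*a,.014-.0175*np.sin(a)],[[.018,0,.07],[0,0,.08],[0,0,.096]]]
def draw(n,im,x,y,w,h,k,off):
    o=cv2.resize(im[y:y+h,x:x+w],None,fx=k,fy=k,interpolation=cv2.INTER_CUBIC)
    if off is not None:
        q=(proj(n,body(S,H+[0,0,.265+off]))-[x,y]+.5)*k
        cv2.polylines(o,[q.astype(int)],False,(0,0,255))
        b=body([p[0],p[1],1.4694],[[0,-.017,p[2]+.1183],[0,.017,p[2]+.1183]])
        cv2.polylines(o,[((proj(n,b)-[x,y]+.5)*k).astype(int)],False,(0,200,0))
    return cv2.copyMakeBorder(o,0,2,0,2,0)
r1=np.hstack([draw("scene",sc,198,172,36,44,7,o) for o in(None,0,.01)])
r2=np.hstack([draw("top",tp,195,240,50,50,5,o) for o in(None,0,.01)])
w=max(r1.shape[1],r2.shape[1]);f=lambda r:cv2.copyMakeBorder(r,0,0,0,w-r.shape[1],0)
o=np.vstack([f(r1),f(r2)]);print(o.shape,p);cv2.imwrite("pics/c6.png",o)
E
```

```text
time_s: 7.15
tool_pos: [0.4582, 0.1322, 0.193]
orientation: [-0.62, 0.685, 0.256, 0.284]
force: [0.4, -0.0, -2.3]
width: 0.014
grasp_force: 30.0
time_s: 7.52
tool_pos: [0.4582, 0.1302, 0.192]
orientation: [-0.62, 0.686, 0.256, 0.284]
force: [-0.7, 0.8, -3.1]
width: 0.0139
grasp_force: 30.0
(562, 762, 3) [0.458 0.13  0.192]
```

View pics/c6.png

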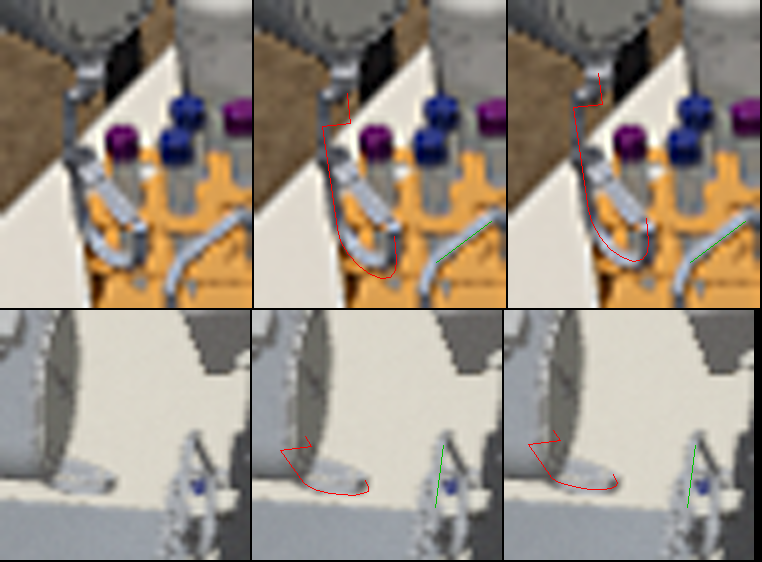

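The overlay with a +10 mm offset lies on the real hook in both views: bowl centreline at crop row 262, point at (614,483) in the top strip. The bar prediction (green) also matches. So the bowl's inner bottom is at z≈0.275, and I'll enter with the bar about 36 mm above it.

```bash
python3 - <<'E'
from m import *
T=tilt(1.4694,np.radians(45))
for p in([.458,.13,.197],[.4636,.184,.197],[.4636,.184,.187]):print(rel(p,T))
E
```

```text
[-0.345  0.014 -0.381 -0.001 -0.001  0.   ]
[-4.189  0.005  3.453 -0.001 -0.001  0.   ]
[-3.483  0.005  4.161 -0.001 -0.001  0.   ]
```

```bash
python3 -m inch '[-0.35,0,-0.38,0,0,0, -0.9,0,0.1,0,0,0, -1.6,0,0.9,0,0,0, -2.3,0,1.6,0,0,0, -3,0,2.3,0,0,0, -3.7,0,3,0,0,0, -4.2,0,3.45,0,0,0, -4.2,0,3.45,0,0,0, -4.2,0,3.45,0,0,0]'
python3 -m inch '[0,0,0,0,0,0,0,0,0,0,0,0]'
```

```text
time_s: 8.75
tool_pos: [0.4634, 0.1844, 0.1971]
orientation: [-0.62, 0.685, 0.256, 0.284]
force: [-0.3, -0.4, -3.4]
width: 0.014
grasp_force: 30.0
time_s: 9.0
tool_pos: [0.4635, 0.1843, 0.1971]
orientation: [-0.62, 0.686, 0.256, 0.284]
force: [-0.1, -0.6, -2.7]
width: 0.0133
grasp_force: 30.0
```

```bash
for i in 1; do python3 -m inch '[0.14,0,0.14,0,0,0,0.28,0,0.28,0,0,0,0.28,0,0.28,0,0,0]'; python3 -m inch '[0.14,0,0.14,0,0,0,0.28,0,0.28,0,0,0,0.28,0,0.28,0,0,0]';python3 -m inch '[0.14,0,0.14,0,0,0,0.14,0,0.14,0,0,0]'; done | grep -E "pos|force:"
```

```text
tool_pos: [0.4634, 0.1844, 0.193]
force: [0.5, -0.7, -2.7]
grasp_force: 30.0
tool_pos: [0.4634, 0.1845, 0.189]
force: [-0.6, -0.0, -3.9]
grasp_force: 30.0
tool_pos: [0.4634, 0.1845, 0.1871]
force: [-0.5, 0.5, -2.7]
grasp_force: 30.0
```

```bash
(python3 -m inch '[0.14,0,0.14,0,0,0,0.14,0,0.14,0,0,0]'; python3 -m inch '[0.14,0,0.14,0,0,0,0.14,0,0.14,0,0,0]';python3 -m inch '[0.14,0,0.14,0,0,0,0.14,0,0.14,0,0,0]') | grep -E "pos|force:"
```

```text
tool_pos: [0.4637, 0.1845, 0.1855]
force: [-0.6, -1.5, -1.0]
grasp_force: 30.0
tool_pos: [0.4639, 0.1845, 0.1837]
force: [0.3, -1.6, 3.1]
grasp_force: 30.0
tool_pos: [0.4637, 0.1844, 0.1814]
force: [0.4, -1.0, 2.0]
grasp_force: 30.0
```

```bash
(python3 -m inch '[0.14,0,0.14,0,0,0,0.14,0,0.14,0,0,0]'; python3 -m inch '[0.14,0,0.14,0,0,0,0.14,0,0.14,0,0,0]';python3 -m inch '[0.14,0,0.14,0,0,0,0.14,0,0.14,0,0,0]') | grep -E "pos|force:"
```

```text
tool_pos: [0.4635, 0.1844, 0.1792]
force: [1.3, -2.6, 2.9]
grasp_force: 30.0
tool_pos: [0.4634, 0.1844, 0.1771]
force: [-0.3, -1.8, 2.5]
grasp_force: 30.0
tool_pos: [0.4634, 0.1843, 0.1752]
force: [-0.6, -3.3, 3.2]
grasp_force: 30.0
```

```bash
(python3 -m inch '[0.14,0,0.14,0,0,0,0.14,0,0.14,0,0,0]'; python3 -m inch '[0.14,0,0.14,0,0,0,0.14,0,0.14,0,0,0]') | grep -E "pos|force:"
```

```text
tool_pos: [0.4634, 0.1844, 0.1732]
force: [-0.1, -2.8, 2.1]
grasp_force: 30.0
tool_pos: [0.4635, 0.1844, 0.1712]
force: [0.3, -2.4, 2.1]
grasp_force: 30.0
```

```bash
(python3 -m inch '[0.14,0,0.14,0,0,0,0.14,0,0.14,0,0,0]'; python3 -m inch '[0.14,0,0.14,0,0,0,0.14,0,0.14,0,0,0]') | grep -E "pos|force:"
python3 - <<'E'
from m import *
sc=snapshot("scene");tp=snapshot("top");cv2.imwrite("pics/s4.png",sc);cv2.imwrite("pics/t4.png",tp)
cv2.imwrite("pics/c7.png",np.hstack([crop(sc,195,172,40,60,400,600),crop(tp,195,240,40,60,400,600)]))
E
```

```text
tool_pos: [0.4634, 0.1844, 0.1692]
force: [-0.5, -2.2, 2.0]
grasp_force: 30.0
tool_pos: [0.4629, 0.1845, 0.1667]
force: [0.2, 0.7, -2.4]
grasp_force: 30.0
```

View pics/c7.png

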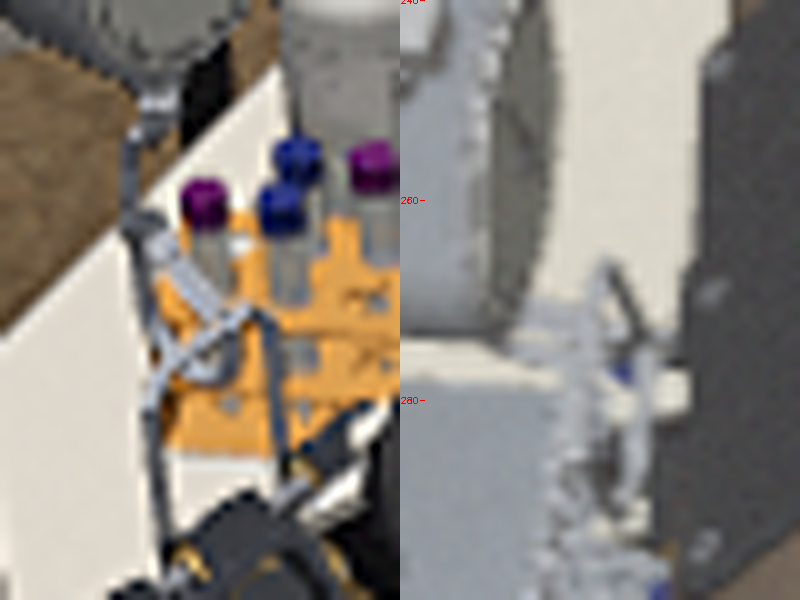

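The latch plate now slopes from its pivot at crop (150,230) to the point at about (240,310). The bar crosses the bowl beneath it, from (160,385) to (255,310), and the force has dropped back to the basket's weight. So it has snapped shut, and I'll lower the last few mm by feel.

```bash
(python3 -m inch '[0.14,0,0.14,0,0,0,0.14,0,0.14,0,0,0]'; python3 -m inch '[0.1,0,0.1,0,0,0,0.1,0,0.1,0,0,0]'; python3 -m inch '[0.07,0,0.07,0,0,0,0.07,0,0.07,0,0,0]') | grep -E "pos|force:"
```

```text
tool_pos: [0.4633, 0.1845, 0.1652]
force: [-0.0, -0.5, -3.5]
grasp_force: 30.0
tool_pos: [0.4635, 0.1845, 0.164]
force: [-0.2, 0.0, -3.0]
grasp_force: 30.0
tool_pos: [0.4635, 0.1844, 0.1631]
force: [-0.4, -0.6, -3.3]
grasp_force: 30.0
```

```bash
for k in 1; do python3 -m inch '[0.06,0,0.06,0,0,0,0.06,0,0.06,0,0,0]'; python3 -m inch '[0.06,0,0.06,0,0,0,0.06,0,0.06,0,0,0]'; python3 -m inch '[0.05,0,0.05,0,0,0,0.05,0,0.05,0,0,0]'; done| grep -E "pos|force:"
```

```text
tool_pos: [0.4635, 0.1844, 0.1622]
force: [-0.2, -0.7, -3.0]
grasp_force: 30.0
tool_pos: [0.4635, 0.1844, 0.1614]
force: [-1.0, -0.2, -3.0]
grasp_force: 30.0
tool_pos: [0.4635, 0.1844, 0.1606]
force: [-0.9, -0.9, -2.6]
grasp_force: 30.0
```

```bash
for k in 1; do python3 -m inch '[0.05,0,0.05,0,0,0,0.05,0,0.05,0,0,0]'; python3 -m inch '[0.05,0,0.05,0,0,0,0.05,0,0.05,0,0,0]'; python3 -m inch '[0.05,0,0.05,0,0,0,0.05,0,0.05,0,0,0]'; done| grep -E "pos|force:"
```

```text
tool_pos: [0.4635, 0.1844, 0.1599]
force: [0.0, -0.1, -2.8]
grasp_force: 30.0
tool_pos: [0.4635, 0.1844, 0.1593]
force: [-0.7, 0.2, -2.7]
grasp_force: 30.0
tool_pos: [0.4636, 0.1845, 0.1586]
force: [0.3, 0.9, -3.3]
grasp_force: 30.0
```

```bash
for k in 1; do python3 -m inch '[0.06,0,0.06,0,0,0,0.06,0,0.06,0,0,0]'; python3 -m inch '[0.06,0,0.06,0,0,0,0.06,0,0.06,0,0,0]'; python3 -m inch '[0.06,0,0.06,0,0,0,0.06,0,0.06,0,0,0]'; done| grep -E "pos|force:"
```

```text
tool_pos: [0.4637, 0.1846, 0.1579]
force: [1.3, 0.8, -1.5]
grasp_force: 30.0
tool_pos: [0.4637, 0.1846, 0.1571]
force: [-0.2, 1.8, -0.7]
grasp_force: 30.0
tool_pos: [0.4637, 0.1846, 0.1563]
force: [-0.3, 1.9, 1.8]
grasp_force: 30.0
```

Contact with the bowl's near slope. I'll ease off slightly, shift 4 mm toward the bowl's centre and feel for the bottom.

```bash
for k in 1; do python3 -m inch '[-0.1,0,-0.02,0,0,0,-0.22,0,0.1,0,0,0,-0.34,0,0.22,0,0,0,-0.34,0,0.22,0,0,0]'; python3 -m inch '[0.06,0,0.06,0,0,0,0.06,0,0.06,0,0,0]'; python3 -m inch '[0.06,0,0.06,0,0,0,0.06,0,0.06,0,0,0]'; done| grep -E "pos|force:"
```

```text
tool_pos: [0.4636, 0.1883, 0.1565]
force: [-0.6, 0.1, -2.9]
grasp_force: 30.0
tool_pos: [0.4639, 0.1883, 0.1559]
force: [-0.4, -0.1, -3.2]
grasp_force: 30.0
tool_pos: [0.464, 0.1884, 0.1553]
force: [0.7, 0.2, -2.0]
grasp_force: 30.0
```

```bash
for k in 1; do python3 -m inch '[0.04,0,0.04,0,0,0,0.04,0,0.04,0,0,0]'; python3 -m inch '[0.04,0,0.04,0,0,0,0.04,0,0.04,0,0,0]';  done| grep -E "pos|force:"
```

```text
tool_pos: [0.4641, 0.1884, 0.1548]
force: [0.0, 0.8, -1.0]
grasp_force: 30.0
tool_pos: [0.4641, 0.1885, 0.1542]
force: [-0.5, 0.2, 0.9]
grasp_force: 30.0
```

```bash
(python3 -m inch '[0,0,0,0,0,0,0,0,0,0,0,0]' - 5; python3 -m inch '[0,0,0,0,0,0,0,0,0,0,0,0,0,0,0,0,0,0]' 2.2; python3 -m inch '[0,0,0,0,0,0,0,0,0,0,0,0,0,0,0,0,0,0,0,0,0,0,0,0]' 5)| grep -E "pos|force|width"
```

```text
tool_pos: [0.4639, 0.1885, 0.1541]
force: [-0.6, 1.5, 0.2]
width: 0.0138
grasp_force: 5.0
tool_pos: [0.464, 0.1883, 0.154]
force: [-0.1, 1.5, 0.5]
width: 0.0219
grasp_force: 0.0
tool_pos: [0.4639, 0.1884, 0.1541]
force: [-0.1, -0.3, 0.7]
width: 0.0493
grasp_force: 0.0
```

Released. Now I'll back straight out along the tool axis, then let the basket settle and look.

```bash
(python3 -m inch '[0,0,-0.8,0,0,0,0,0,-2,0,0,0,0,0,-4,0,0,0,0,0,-6,0,0,0,0,0,-8.5,0,0,0,0,0,-11,0,0,0,0,0,-13,0,0,0,0,0,-14,0,0,0]'; python3 -m inch '[0,0,0,0,0,0,0,0,0,0,0,0,0,0,0,0,0,0,0,0,0,0,0,0,0,0,0,0,0,0,0,0,0,0,0,0,0,0,0,0,0,0,0,0,0,0,0,0,0,0,0,0,0,0,0,0,0,0,0,0]')| grep -E "time|pos|force"
python3 - <<'E'
from m import *
import subprocess
sc=snapshot("scene");tp=snapshot("top");cv2.imwrite("pics/s5.png",sc);cv2.imwrite("pics/t5.png",tp)
for i in range(10): b=snapshot("scene")
r=(slice(150,300),slice(190,240));print(cv2.absdiff(sc,b)[r].max())
cv2.imwrite("pics/c8.png",np.hstack([crop(sc,190,160,60,90,400,600),crop(tp,180,240,60,90,400,600)]))
E
```

```text
time_s: 19.23
tool_pos: [0.4541, 0.0886, 0.2548]
force: [0.0, -0.4, 0.7]
grasp_force: 0.0
time_s: 20.48
tool_pos: [0.4539, 0.09, 0.2532]
force: [-0.5, -0.6, 0.1]
grasp_force: 0.0
120
```

View pics/c8.png

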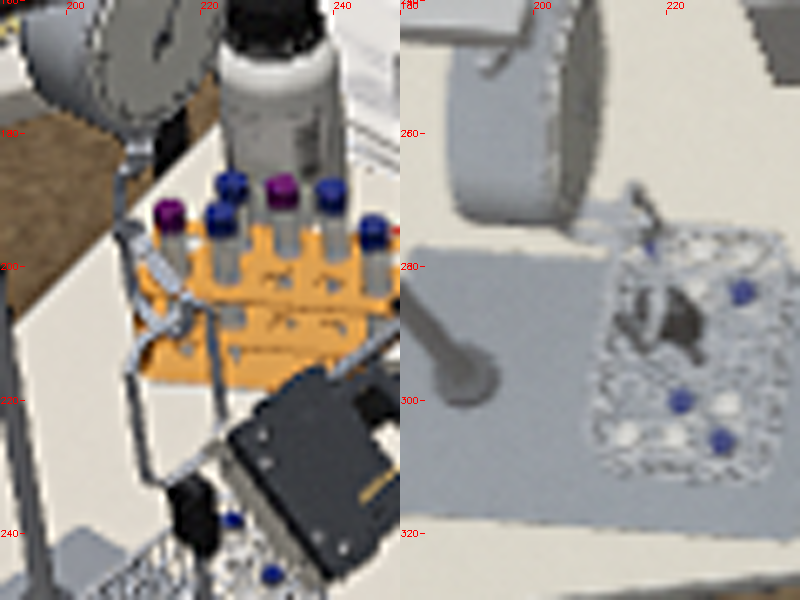

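The latch is shut over the bar and the basket hangs free, but it still swings toward the gripper. I'll back further off and wait until successive pictures agree.

```bash
python3 -m inch '[0,0,-2,0,0,0,0,0,-4,0,0,0,0,0,-6,0,0,0,0,0,-8,0,0,0,0,0,-9,0,0,0,0,0,-9,0,0,0,0,0,-9,0,0,0,0,0,-9,0,0,0,0,0,-9,0,0,0,0,0,-9,0,0,0]' | grep -E "time|pos|force"
cat > st.py <<'E'
from m import *
f=[snapshot("top") for i in range(12)]
r=(slice(230,330),slice(170,260))
print([int(cv2.absdiff(f[0],x)[r].astype(int).sum()//1000) for x in f[1:]],read_state()["time_s"])
cv2.imwrite("pics/last.png",f[-1])
E
python3 st.py
for i in 1 2 3; do python3 -m inch '[0,0,0,0,0,0,0,0,0,0,0,0,0,0,0,0,0,0,0,0,0,0,0,0,0,0,0,0,0,0,0,0,0,0,0,0,0,0,0,0,0,0,0,0,0,0,0,0,0,0,0,0,0,0,0,0,0,0,0,0]'>/dev/null; done; python3 st.py
```

```text
time_s: 22.32
tool_pos: [0.4474, 0.0269, 0.3167]
force: [-0.3, -0.4, 0.6]
grasp_force: 0.0
[42, 48, 52, 55, 56, 58, 58, 57, 55, 54, 51] 22.925
[32, 36, 40, 45, 48, 50, 51, 53, 52, 52, 51] 27.275
```

```bash
for i in 1 2 3 4 5 6 7 8 9 10 11; do python3 -m inch '[0,0,0,0,0,0,0,0,0,0,0,0,0,0,0,0,0,0,0,0,0,0,0,0,0,0,0,0,0,0,0,0,0,0,0,0,0,0,0,0,0,0,0,0,0,0,0,0,0,0,0,0,0,0,0,0,0,0,0,0]'>/dev/null; done; python3 st.py
python3 - <<'E'
from m import *
r=(slice(400,470),slice(0,90))
a,b=cv2.imread("pics/t5.png"),cv2.imread("pics/last.png")
print([int(cv2.absdiff(a,b)[s].astype(int).sum()//1000) for s in[(slice(230,330),slice(340,430))]])
x=snapshot("top");y=snapshot("top")
d=cv2.absdiff(x,y)
print(d[230:330,170:260].max(),d[230:330,170:260].sum()//1000,d[340:440,0:90].sum()//1000,d[340:440,0:90].max())
E
```

```text
[31, 30, 31, 31, 31, 31, 30, 30, 30, 30, 30] 41.625
[557]
9 31 56 23
```

The picture differences are now at the noise floor, so the basket hangs still. Handing in.

```bash
python3 -c "
from workcell import *
print(finish_job())"
```

```text
the job is handed in; nothing more can be done
None
```

The loaded basket hangs still and free on the scale hook with the latch closed over its handle, the arm is clear, and the job was handed in at about 42 s of the 67 s allowed; pull on the hook while lowering stayed at an estimated 7 N or less, and the arm felt no contact with the empty basket, tube rack or bottle.

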